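Find the fullest tea tin by feel

TASK

Three identical closed tea tins stand on the worktop beside the chopping board. Lift each one to feel its weight and line all three up upright on the board, square with it, in a straight even row along the middle of its length: one tin at the board's centre and one to either side of it, with a gap one tin wide between neighbours, and let go of them. Then take the heaviest out of the row and finish holding it upright and still in the gripper, 10 cm or more above the board, with the other two still standing in their places; leave everything else where it is.

Things in the scene. Friction and masses are not known exactly. Their poses are not given: they have to be found in the camera images.
- tin_a: one of three identical square tea tins of plain bare metal, 56x56 mm, 90 mm high, straight flat sides, closed flat lid that stays on. Origin: centre of its underside; z up, x and y square to its sides. Starts upright on the worktop (z = 0), left of the board. Hidden contents: the heaviest tin (any of the three) weighs 0.54 to 0.70 kg, the others 0.19 to 0.39 kg
- tin_b: one of three identical square tea tins of plain bare metal, 56x56 mm, 90 mm high, straight flat sides, closed flat lid that stays on. Origin: centre of its underside; z up, x and y square to its sides. Starts upright on the worktop (z = 0), left of the board. Hidden contents: the heaviest tin (any of the three) weighs 0.54 to 0.70 kg, the others 0.19 to 0.39 kg
- tin_c: one of three identical square tea tins of plain bare metal, 56x56 mm, 90 mm high, straight flat sides, closed flat lid that stays on. Origin: centre of its underside; z up, x and y square to its sides. Starts upright on the worktop (z = 0), left of the board. Hidden contents: the heaviest tin (any of the three) weighs 0.54 to 0.70 kg, the others 0.19 to 0.39 kg
- board: walnut and maple striped chopping board, 345 mm long, 245 mm wide, its top 20 mm above the worktop; it does not move. A wall cabinet overhangs the rear of the worktop, so lift no higher than needed. See board_mid for its middle
- board_mid (a point): centre of the board's top face: x along the board's length (roughly to the robot's left, turned by up to 7 degrees), y across it (roughly toward the robot), z up. In the finished row the tins' centres lie at x = -112, 0 and +112 mm, y = 0 in this frame, undersides at z = 0
- mug: white mug, 83x116x94 mm, handle in its -y; stands behind the board. A bystander: leave it
- timer: round wind-up kitchen timer with a bar on top, 65 mm across, 58 mm high. A bystander: leave it
- garlic: garlic bulb, 60 mm across, 58 mm high, on the worktop beside the board's rear left corner. A bystander: leave it
- spoon: wooden spoon, 315x45x15 mm, long axis its x; lies along the worktop's front edge, in front of where the tins start. A bystander: leave it
- peeler: peeler, 170x25x18 mm, long axis its x; lies on the board along its rear edge. A bystander: leave it
There are look-alikes about, which are no part of the job. What is shaped like the tin_c but blue is not meant.

How it is judged:
On the way:
1. all three tins stand let go of on the board in the even row (y of tin_a in the frame of board_mid between -0.018 and 0.018 m and z of tin_a in the frame of board_mid between -0.008 and 0.008 m and angle between each of tin_a, tin_b, tin_c's own z axis and vertical below 0.1 rad and (angle between the x axis of tin_a and the x axis of board_mid, either way round below 0.2 rad or angle between the x axis of tin_a and the y axis of board_mid, either way round below 0.2 rad) and contact force between each of tin_a, tin_b, tin_c and the fingers below 0.1 N and linear speed of each of tin_a, tin_b, tin_c below 0.03 m/s and y of tin_b in the frame of board_mid between -0.018 and 0.018 m and z of tin_b in the frame of board_mid between -0.008 and 0.008 m and (angle between the x axis of tin_b and the x axis of board_mid, either way round below 0.2 rad or angle between the x axis of tin_b and the y axis of board_mid, either way round below 0.2 rad) and y of tin_c in the frame of board_mid between -0.018 and 0.018 m and z of tin_c in the frame of board_mid between -0.008 and 0.008 m and (angle between the x axis of tin_c and the x axis of board_mid, either way round below 0.2 rad or angle between the x axis of tin_c and the y axis of board_mid, either way round below 0.2 rad) and ((x of tin_a in the frame of board_mid between -0.138 and -0.086 m and x of tin_b in the frame of board_mid between -0.022 and 0.022 m and x of tin_c in the frame of board_mid between 0.086 and 0.138 m and horizontal distance between tin_a and tin_b between 0.092 and 0.132 m and horizontal distance between tin_b and tin_c between 0.092 and 0.132 m) or (x of tin_a in the frame of board_mid between -0.138 and -0.086 m and x of tin_c in the frame of board_mid between -0.022 and 0.022 m and x of tin_b in the frame of board_mid between 0.086 and 0.138 m and horizontal distance between tin_a and tin_c between 0.092 and 0.132 m and horizontal distance between tin_c and tin_b between 0.092 and 0.132 m) or (x of tin_b in the frame of board_mid between -0.138 and -0.086 m and x of tin_a in the frame of board_mid between -0.022 and 0.022 m and x of tin_c in the frame of board_mid between 0.086 and 0.138 m and horizontal distance between tin_b and tin_a between 0.092 and 0.132 m and horizontal distance between tin_a and tin_c between 0.092 and 0.132 m) or (x of tin_b in the frame of board_mid between -0.138 and -0.086 m and x of tin_c in the frame of board_mid between -0.022 and 0.022 m and x of tin_a in the frame of board_mid between 0.086 and 0.138 m and horizontal distance between tin_b and tin_c between 0.092 and 0.132 m and horizontal distance between tin_c and tin_a between 0.092 and 0.132 m) or (x of tin_c in the frame of board_mid between -0.138 and -0.086 m and x of tin_a in the frame of board_mid between -0.022 and 0.022 m and x of tin_b in the frame of board_mid between 0.086 and 0.138 m and horizontal distance between tin_c and tin_a between 0.092 and 0.132 m and horizontal distance between tin_a and tin_b between 0.092 and 0.132 m) or (x of tin_c in the frame of board_mid between -0.138 and -0.086 m and x of tin_b in the frame of board_mid between -0.022 and 0.022 m and x of tin_a in the frame of board_mid between 0.086 and 0.138 m and horizontal distance between tin_c and tin_b between 0.092 and 0.132 m and horizontal distance between tin_b and tin_a between 0.092 and 0.132 m))), for 0.2 s.
At the end, for the whole second after the job is handed in: The heaviest tin is gripped, upright within 0.25 rad, still, its underside over 0.11 m above the worktop. The other two stand free on the board, within 22 mm of its middle line and 30 mm of their row place, square within 0.2 rad, pressing on it with 1 to 4.5 N (neither is the heaviest) (((height (world z) of tin_a above 0.11 m and angle between tin_a's own z axis and vertical below 0.25 rad and linear speed of each of tin_a, tin_b, tin_c below 0.03 m/s and contact force between tin_a and the fingers above 1 N and y of tin_b in the frame of board_mid between -0.022 and 0.022 m and z of tin_b in the frame of board_mid between -0.008 and 0.008 m and angle between each of tin_b, tin_c's own z axis and vertical below 0.1 rad and (angle between the x axis of tin_b and the x axis of board_mid, either way round below 0.2 rad or angle between the x axis of tin_b and the y axis of board_mid, either way round below 0.2 rad) and (x of tin_b in the frame of board_mid between -0.142 and -0.082 m or x of tin_b in the frame of board_mid between -0.03 and 0.03 m or x of tin_b in the frame of board_mid between 0.082 and 0.142 m) and contact force between tin_b and board between 1 and 4.5 N and contact force between each of tin_b, tin_c and the fingers below 0.1 N and contact force between each of tin_b, tin_c and tin_a below 0.1 N and y of tin_c in the frame of board_mid between -0.022 and 0.022 m and z of tin_c in the frame of board_mid between -0.008 and 0.008 m and (angle between the x axis of tin_c and the x axis of board_mid, either way round below 0.2 rad or angle between the x axis of tin_c and the y axis of board_mid, either way round below 0.2 rad) and (x of tin_c in the frame of board_mid between -0.142 and -0.082 m or x of tin_c in the frame of board_mid between -0.03 and 0.03 m or x of tin_c in the frame of board_mid between 0.082 and 0.142 m) and contact force between tin_c and board between 1 and 4.5 N) or (height (world z) of tin_b above 0.11 m and angle between tin_b's own z axis and vertical below 0.25 rad and linear speed of each of tin_b, tin_a, tin_c below 0.03 m/s and contact force between tin_b and the fingers above 1 N and y of tin_a in the frame of board_mid between -0.022 and 0.022 m and z of tin_a in the frame of board_mid between -0.008 and 0.008 m and angle between each of tin_a, tin_c's own z axis and vertical below 0.1 rad and (angle between the x axis of tin_a and the x axis of board_mid, either way round below 0.2 rad or angle between the x axis of tin_a and the y axis of board_mid, either way round below 0.2 rad) and (x of tin_a in the frame of board_mid between -0.142 and -0.082 m or x of tin_a in the frame of board_mid between -0.03 and 0.03 m or x of tin_a in the frame of board_mid between 0.082 and 0.142 m) and contact force between tin_a and board between 1 and 4.5 N and contact force between each of tin_a, tin_c and the fingers below 0.1 N and contact force between each of tin_a, tin_c and tin_b below 0.1 N and y of tin_c in the frame of board_mid between -0.022 and 0.022 m and z of tin_c in the frame of board_mid between -0.008 and 0.008 m and (angle between the x axis of tin_c and the x axis of board_mid, either way round below 0.2 rad or angle between the x axis of tin_c and the y axis of board_mid, either way round below 0.2 rad) and (x of tin_c in the frame of board_mid between -0.142 and -0.082 m or x of tin_c in the frame of board_mid between -0.03 and 0.03 m or x of tin_c in the frame of board_mid between 0.082 and 0.142 m) and contact force between tin_c and board between 1 and 4.5 N) or (height (world z) of tin_c above 0.11 m and angle between tin_c's own z axis and vertical below 0.25 rad and linear speed of each of tin_c, tin_a, tin_b below 0.03 m/s and contact force between tin_c and the fingers above 1 N and y of tin_a in the frame of board_mid between -0.022 and 0.022 m and z of tin_a in the frame of board_mid between -0.008 and 0.008 m and angle between each of tin_a, tin_b's own z axis and vertical below 0.1 rad and (angle between the x axis of tin_a and the x axis of board_mid, either way round below 0.2 rad or angle between the x axis of tin_a and the y axis of board_mid, either way round below 0.2 rad) and (x of tin_a in the frame of board_mid between -0.142 and -0.082 m or x of tin_a in the frame of board_mid between -0.03 and 0.03 m or x of tin_a in the frame of board_mid between 0.082 and 0.142 m) and contact force between tin_a and board between 1 and 4.5 N and contact force between each of tin_a, tin_b and the fingers below 0.1 N and contact force between each of tin_a, tin_b and tin_c below 0.1 N and y of tin_b in the frame of board_mid between -0.022 and 0.022 m and z of tin_b in the frame of board_mid between -0.008 and 0.008 m and (angle between the x axis of tin_b and the x axis of board_mid, either way round below 0.2 rad or angle between the x axis of tin_b and the y axis of board_mid, either way round below 0.2 rad) and (x of tin_b in the frame of board_mid between -0.142 and -0.082 m or x of tin_b in the frame of board_mid between -0.03 and 0.03 m or x of tin_b in the frame of board_mid between 0.082 and 0.142 m) and contact force between tin_b and board between 1 and 4.5 N))); the arm keeps its last pose, push and grip.
It fails at once if the mug is moved more than 3 cm (distance of mug from where it was at the start of the episode above 0.03 m).
It fails at once if the timer is moved more than 3 cm (distance of timer from where it was at the start of the episode above 0.03 m).
It fails at once if the garlic is moved more than 3 cm (distance of garlic from where it was at the start of the episode above 0.03 m).
It fails at once if the spoon is moved more than 3 cm (distance of spoon from where it was at the start of the episode above 0.03 m).
It fails at once if the peeler is moved more than 3 cm (distance of peeler from where it was at the start of the episode above 0.03 m).
It also fails if it takes over 72 s, if anything falls off the work surface, if the arm or the gripper's body presses on something with over 40 N, if the wrist force passes 120 N, or if a joint passes its speed limit or range.

ROBOT

A 6-joint arm with a two-finger parallel gripper is mounted at the origin on a cart in front of the work surface, level with it; the furniture and walls round the work are solid. World frame = base frame: x ahead of the robot, y to its left, z up, the work surface at z = 0. Lengths are in m, angles in rad, forces in N, time in s.
With the tool pointing down it reaches from about 0.3 to 0.75 m from the base axis. Payload 8.5 kg.
Tool frame: the origin (TCP) lies at the very end of the fingers, on their centre line; the grasp point (between the pads) lies 19 mm behind it (ctrl.grip_point_offset is the distance from the TCP to the grasp point, in m); z points along the fingers, y is the line along which they close (so a half turn about z gives the same grasp; the last joint's range is limited). The gripper opens to 88 mm and grips with 3 to 60 N. Pads are 18 mm wide; open, the fingers measure 123 mm over their backs; the gripper's body (75 mm by 187 mm) begins 45 mm behind the grasp point.
Start: joints at [-1.424, 0.381, 1.297, -0, 1.464, -0.215], TCP at [0.195, -0.514, 0.201] pointing down, gripper open.
Joint ranges: [-3.11, 3.11], [-0.89, 2.33], [0.22, 2.48], [-1.42, 4.56], [0.17, 2.85], [-2.88, 2.88]. Speed limits (rad/s): [2.39, 2.39, 3.14, 3.14, 3.14, 3.14].

INTERFACE

Orientations are given as a rotation vector (axis times angle).
In Python, from plant import monitor, read_camera, camera_info, hand_in, ctrl gives the robot as it stands.
- The arm moves only by the shell command python3 -m crank 'ROWS' [OPENING]. ROWS is JSON, a list of rows, each an object of numbers: "dx", "dy", "dz": the shift along the world's x, y, z in m; "ax", "ay", "az": the turn, a rotation vector about the world's x, y, z in degrees. In form: [{"dx": .., "dy": .., "dz": .., "ax": .., "ay": .., "az": ..}, ...]. A call has 1 to 12 rows; each row shifts and turns the commanded pose from where the row before left it; what a row does not reach is not made up. A row lasts 1/12 s, in which the tool goes at most 41.7 mm and 7.16 degrees, less where a joint would pass 70% of its speed; a pose out of reach is approached as far as the arm can. A call is refused whole if a number of a shift passes 0.0417 or a number of a turn 7.16, either way. A call with a gripper value outside its range is refused whole. OPENING is the finger opening in m, from 0 to 0.0881, set as the call begins (- or left out, the last holds). The fingers move at their own pace and stop on an object; the grip force is fixed at half the most. Time passes only in rows, so rows that do not move let the fingers close. It gives the time, the measured TCP pose, the force, the opening and the grip force at its end, in the units of the state.
- monitor.sense(): the state, without advancing time (a new reading comes with each control period).
- read_camera(name): name is "scene" or "top"; returns (picture, depth): 480x640x3 uint8, red, green, blue; 480x640 float32, m along the optical axis (not along the pixel's ray), 0 where there is no reading.
- camera_info(name): a dict with "fovy" (degrees; the focal length in pixels is half the picture's height over the tangent of half this angle, whatever the lens; pixels are square), "cx", "cy" (the principal point, pixels), "k1" (the pictures are not rectified: a ray, as slopes to the right and down, at radius r is drawn at 1 + k1 r^2 times it, then the intrinsics apply), "extrinsics" (4x4, takes a point from camera to world coordinates). Camera axes: x right, y down, z forward; pixel columns grow to the right and rows downward; lengths in m; the calibration is good to about 2 mm. A picture is of the moment at which its call begins. camera_info takes no time and is no camera call.
- hand_in(): hands the job in; it is judged then, once.
The state is a dict: "time": time; "joint_pos": joint angles; "dq": joint speeds; "joint_torque": joint torques, N m; "tcp_pos": TCP position; "eef_rot": TCP orientation; "wrist_force": force on the tool from outside, world axes, zero at the start; "torque": the same for the moment, N m; "gripper_width": finger opening in m; "grip_force": force on a finger pad.
Only numpy, scipy, OpenCV 4.12 (cv2) and the standard library are available. Lean on these libraries where they do the work, as an engineer would, in place of code of your own. Each camera call takes 0.05 s, during which the arm holds its last target. There are 200 camera calls.

## Working session

There is one attempt and no reset: what is moved stays moved. The work goes in short steps, Python scripts to look and compute and a shell command to move; the robot and the scene stay as the last step left them, time stands still between calls to the robot, and variables do not carry over. Pictures are saved under pics/ and viewed, at most 10 in all, crops included, and the job is handed in when it is done.

```bash
mkdir -p pics; ls; python3 - <<'E'
from plant import monitor, read_camera, camera_info, ctrl
import cv2,numpy as np
for n in("scene","top"):
    p,d=read_camera(n); cv2.imwrite(f"pics/{n}0.png",p[:,:,::-1]); np.savez(f"{n}0.npz",p=p,d=d)
    print(n,camera_info(n))
print(monitor.sense(),ctrl.grip_point_offset)
E
```

```text
pics
scene {'fovy': 45.48408350043909, 'cx': 325.2176011024555, 'cy': 245.82318467736096, 'k1': 0.04355479446615614, 'extrinsics': array([[-0.78037418, -0.27334178,  0.56240591, -0.24574982],
       [-0.62519564,  0.35847114, -0.69327401,  1.16347844],
       [-0.01210554, -0.89262686, -0.45063371,  0.70020416],
       [ 0.        ,  0.        ,  0.        ,  1.        ]])}
top {'fovy': 46.00242526496612, 'cx': 316.8116812751649, 'cy': 237.44404097317243, 'k1': -0.009553224897642165, 'extrinsics': array([[ 0.00449315, -0.99952143,  0.03060607,  0.49314142],
       [-0.99992658, -0.0048352 , -0.01111118,  0.18244356],
       [ 0.01125385, -0.0305539 , -0.99946976,  1.68243929],
       [ 0.        ,  0.        ,  0.        ,  1.        ]])}
{'time': 0.1, 'joint_pos': array([-1.42427194e+00,  3.81157967e-01,  1.29816253e+00, -1.60943283e-05,
        1.46359355e+00, -2.15315660e-01]), 'dq': array([-1.84900642e-03, -2.61304635e-03, -9.02163127e-05,  6.20743433e-04,
       -6.36573877e-04, -4.55492695e-04]), 'joint_torque': array([ 3.30824179e-03, -4.38652432e+01, -2.24913347e+01,  7.14532239e-02,
        3.42099834e-02, -6.28119892e-05]), 'tcp_pos': array([ 0.19463858, -0.5140904 ,  0.20069135]), 'eef_rot': array([-3.08901726e+00, -5.65046348e-01, -4.62407290e-05]), 'wrist_force': array([ 0.45810157, -0.86192114, -0.1565406 ]), 'torque': array([-0.03920283, -0.01146799,  0.04453816]), 'grip_force': 0.0, 'gripper_width': 0.08820735231480724} 0.0187
```

View pics/top0.png

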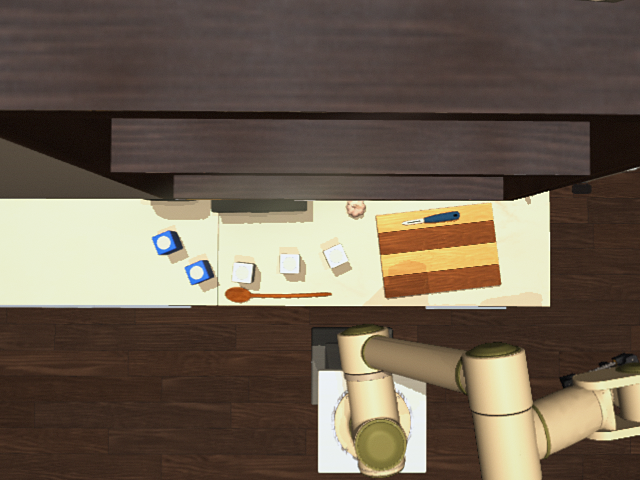

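View pics/scene0.png

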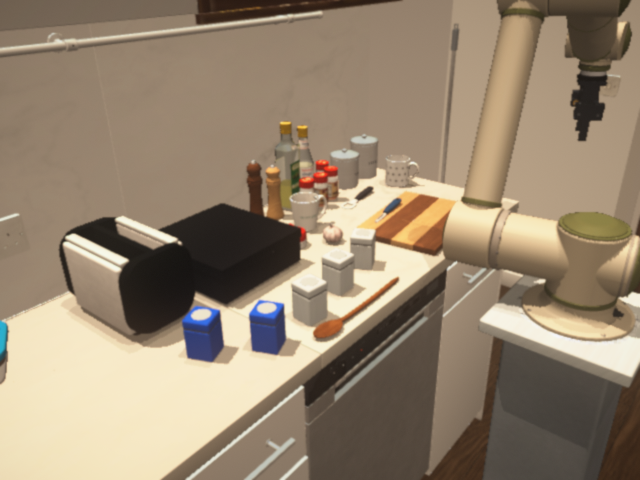

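The top view shows three bare metal tins at about (243,272), (289,264) and (336,256). The two blue look-alikes at (166,242) and (198,271) are not meant. The board spans about (376–500, 203–298), with the peeler at (430,218) and the garlic at (356,209). Next I'll confirm this in one enlarged crop and measure.

```bash
cat > h.py <<'E'
import numpy as np,cv2
from plant import camera_info,read_camera,monitor
def K(n):
    c=camera_info(n); f=240/np.tan(np.radians(c["fovy"])/2)
    return c,f
def slopes(n,uv):
    c,f=K(n); d=(np.asarray(uv,float)-[c["cx"],c["cy"]])/f; s=d.copy()
    for _ in range(10): s=d/(1+c["k1"]*(s**2).sum(-1,keepdims=True))
    return s,c["extrinsics"]
def at_z(n,uv,z):
    s,E=slopes(n,uv); r=np.concatenate([s,np.ones(s.shape[:-1]+(1,))],-1)@E[:3,:3].T
    o=E[:3,3]; return o+r*((z-o[2])/r[...,2])[...,None]
def cloud(n,d):
    v,u=np.mgrid[:480,:640]; s,E=slopes(n,np.stack([u,v],-1))
    return np.concatenate([s,np.ones((480,640,1))],-1)*d[...,None]@E[:3,:3].T+E[:3,3]
E
python3 - <<'E'
from h import *
z=np.load("top0.npz"); p,d=z["p"],z["d"]; P=cloud("top",d)
H=P[...,2]
print("worktop",np.median(H[280:290,350:370]),"board",np.median(H[240:250,400:480]))
def rects(lo,hi,amin,roi,zz):
    m=((H>lo)&(H<hi)).astype(np.uint8); q=np.zeros_like(m); a,b,c,e=roi; q[b:e,a:c]=m[b:e,a:c]
    for c_ in cv2.findContours(q,cv2.RETR_EXTERNAL,cv2.CHAIN_APPROX_NONE)[0]:
        if cv2.contourArea(c_)<amin: continue
        mm=np.zeros_like(q); cv2.drawContours(mm,[c_],-1,1,-1); mm&=q
        xy=P[mm>0][:,:2].astype(np.float32)
        uv=np.argwhere(mm)[:,::-1].mean(0)
        r=cv2.minAreaRect(xy*1000); print(uv.round(1),np.round(r[0],1),np.round(r[1],1),round(r[2],1),"px centroid@z",at_z("top",uv[None],zz).round(4), H[mm>0].mean().round(3))
rects(.075,.11,50,(140,200,370,300),.09)
print("board");rects(.012,.03,2000,(370,195,510,305),.02)
print("garlic etc");rects(.03,.075,15,(220,195,550,310),.05)
c=cv2.resize(p[195:310,220:520],None,fx=2.6,fy=2.6,interpolation=cv2.INTER_CUBIC); cv2.imwrite("pics/crop1.png",c[:,:,::-1])
E
```

```text
worktop 0.00045190880930046085 board 0.020405500761555673
[241.7 272.4] [442.6 375.8] [56.7 56.6] 82.3 px centroid@z [[0.4427 0.3752 0.09  ]] 0.09
[196.4 272.1] [442.4 504. ] [56.1 58.3] 22.7 px centroid@z [[0.4429 0.5023 0.09  ]] 0.09
[288.9 263.5] [468.1 243. ] [53.8 56.7] 0.1 px centroid@z [[0.4682 0.243  0.09  ]] 0.09
[335.2 255.7] [490.9 112.3] [55.8 56.3] 24.8 px centroid@z [[0.4908 0.1127 0.09  ]] 0.09
[163.7 242.3] [526.2 596.3] [56.4 57. ] 22.0 px centroid@z [[0.5261 0.5951 0.09  ]] 0.09
[256.9 205.4] [630.  329.1] [ 33.7 267.1] 0.0 px centroid@z [[0.6314 0.3342 0.09  ]] 0.098
board
[437.8 250.9] [ 508.7 -194.8] [246.3 348.2] 6.7 px centroid@z [[ 0.5062 -0.1929  0.02  ]] 0.021
garlic etc
[442.3 217. ] [ 604.4 -196.6] [ 24.1 113. ] 9.4 px centroid@z [[ 0.6044 -0.1994  0.05  ]] 0.036
[355.4 207.4] [629.2  52.9] [52.4 44.2] 87.6 px centroid@z [[0.6307 0.0528 0.05  ]] 0.041
```

View pics/crop1.png

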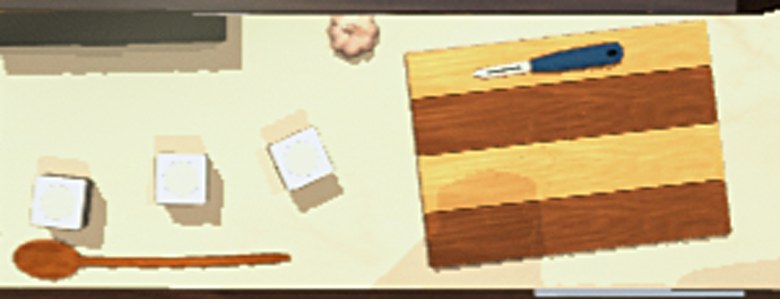

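The crop confirms three plain metal lids at crop pixels (60,202), (181,179) and (301,158), with no blue tin among them. Their height of 0.090 m and size of 56 mm match the task. The board measures 348x246 mm with its top at 0.020 m, also as given.

- **Board:** centre (0.509, -0.195), yaw +6.7°.
- **Row slots:** (0.522, -0.306), (0.509, -0.195) and (0.496, -0.084).

I'll grip with the fingers closing across the row.

```bash
python3 -m crank '[{"dx":0.0165,"dy":0.035,"dz":-0.004,"az":7},{"dx":0.0165,"dy":0.035,"dz":-0.004,"az":7},{"dx":0.0165,"dy":0.035,"dz":-0.004,"az":7},{"dx":0.0165,"dy":0.035,"dz":-0.004,"az":7},{"dx":0.0165,"dy":0.035,"dz":-0.004,"az":7},{"dx":0.0165,"dy":0.035,"dz":-0.004,"az":7},{"dx":0.0165,"dy":0.035,"dz":-0.004,"az":7},{"dx":0.0165,"dy":0.035,"dz":-0.004,"az":7},{"dx":0.0165,"dy":0.035,"dz":-0.004,"az":7},{"dx":0.0165,"dy":0.035,"dz":-0.004,"az":7},{"dx":0.0165,"dy":0.035,"dz":-0.004,"az":7},{"dx":0.0165,"dy":0.035,"dz":-0.004,"az":7}]' 0.088
cat > s.py <<'E'
import sys
from plant import monitor
import numpy as np
from scipy.spatial.transform import Rotation as R
s=monitor.sense(); r=R.from_rotvec(s["eef_rot"]).as_matrix(); y=r[:,1]
yaw=np.degrees(np.arctan2(y[1],y[0])); g=list(map(float,sys.argv[1:]))
print("t",round(s["time"],2),"p",s["tcp_pos"].round(4),"yaw",yaw.round(2),"tz",r[:,2].round(3),"F",s["wrist_force"].round(2),"w",round(s["gripper_width"],4),"g",round(s["grip_force"],1))
if g: print("to go",(np.array(g[:3])-s["tcp_pos"]).round(4),"az",round(g[3]-yaw,2))
E
python3 s.py .4909 .1125 .115 24.8
```

```text
t 0.1 p [ 0.1946 -0.5141  0.2007] yaw -69.27 tz [-0.     0.001 -1.   ] F [ 0.46 -0.86 -0.16] w 0.0882 g 0.0
to go [ 0.2963  0.6266 -0.0857] az 94.07$[0]: bad value
```

```bash
python3 -m crank '[{"dx":0.0165,"dy":0.035,"dz":-0.004,"ax":0,"ay":0,"az":7},{"dx":0.0165,"dy":0.035,"dz":-0.004,"ax":0,"ay":0,"az":7},{"dx":0.0165,"dy":0.035,"dz":-0.004,"ax":0,"ay":0,"az":7},{"dx":0.0165,"dy":0.035,"dz":-0.004,"ax":0,"ay":0,"az":7},{"dx":0.0165,"dy":0.035,"dz":-0.004,"ax":0,"ay":0,"az":7},{"dx":0.0165,"dy":0.035,"dz":-0.004,"ax":0,"ay":0,"az":7},{"dx":0.0165,"dy":0.035,"dz":-0.004,"ax":0,"ay":0,"az":7},{"dx":0.0165,"dy":0.035,"dz":-0.004,"ax":0,"ay":0,"az":7},{"dx":0.0165,"dy":0.035,"dz":-0.004,"ax":0,"ay":0,"az":7},{"dx":0.0165,"dy":0.035,"dz":-0.004,"ax":0,"ay":0,"az":7},{"dx":0.0165,"dy":0.035,"dz":-0.004,"ax":0,"ay":0,"az":7},{"dx":0.0165,"dy":0.035,"dz":-0.004,"ax":0,"ay":0,"az":7}]' 0.088
python3 s.py .4909 .1125 .115 24.8
```

```text
time: 1.1
tcp_pos: [0.3929, -0.0925, 0.1531]
eef_rot: [-1.911, -2.493, 0.0]
wrist_force: [-0.3, -1.5, 1.0]
gripper_width: 0.088
grip_force: 0.0
t 1.1 p [ 0.3929 -0.0925  0.1531] yaw 15.06 tz [-0. -0. -1.] F [-0.29 -1.54  1.03] w 0.088 g 0.0
to go [ 0.098   0.205  -0.0381] az 9.74
```

```bash
python3 -m crank '[{"dx":0.0163,"dy":0.0342,"dz":-0.006,"ax":0,"ay":0,"az":1.6},{"dx":0.0163,"dy":0.0342,"dz":-0.006,"ax":0,"ay":0,"az":1.6},{"dx":0.0163,"dy":0.0342,"dz":-0.006,"ax":0,"ay":0,"az":1.6},{"dx":0.0163,"dy":0.0342,"dz":-0.006,"ax":0,"ay":0,"az":1.6},{"dx":0.0163,"dy":0.0342,"dz":-0.006,"ax":0,"ay":0,"az":1.6},{"dx":0.0163,"dy":0.0342,"dz":-0.006,"ax":0,"ay":0,"az":1.6},{"dx":0,"dy":0,"dz":0,"ax":0,"ay":0,"az":0},{"dx":0,"dy":0,"dz":0,"ax":0,"ay":0,"az":0}]'
python3 s.py .4909 .1125 .042 24.8
```

```text
time: 1.77
tcp_pos: [0.4902, 0.1121, 0.1165]
eef_rot: [-1.699, -2.641, 0.001]
wrist_force: [0.3, -0.5, -0.1]
gripper_width: 0.0877
grip_force: 0.0
t 1.77 p [0.4902 0.1121 0.1165] yaw 24.51 tz [-0.002 -0.    -1.   ] F [ 0.35 -0.49 -0.07] w 0.0877 g 0.0
to go [ 0.0007  0.0004 -0.0745] az 0.29
```

Descend 75 mm, then close, then lift 60 mm.

```bash
python3 -m crank '[{"dx":0.0005,"dy":0,"dz":-0.02,"ax":0,"ay":0,"az":0.3},{"dx":0,"dy":0,"dz":-0.025,"ax":0,"ay":0,"az":0},{"dx":0,"dy":0,"dz":-0.02,"ax":0,"ay":0,"az":0},{"dx":0,"dy":0,"dz":-0.009,"ax":0,"ay":0,"az":0},{"dx":0,"dy":0,"dz":0,"ax":0,"ay":0,"az":0},{"dx":0,"dy":0,"dz":0,"ax":0,"ay":0,"az":0}]'
python3 -m crank '[{"dx":0,"dy":0,"dz":0,"ax":0,"ay":0,"az":0},{"dx":0,"dy":0,"dz":0,"ax":0,"ay":0,"az":0},{"dx":0,"dy":0,"dz":0,"ax":0,"ay":0,"az":0},{"dx":0,"dy":0,"dz":0,"ax":0,"ay":0,"az":0},{"dx":0,"dy":0,"dz":0,"ax":0,"ay":0,"az":0},{"dx":0,"dy":0,"dz":0,"ax":0,"ay":0,"az":0}]' 0.04
python3 s.py .4909 .1125 .042 24.8
```

```text
time: 2.27
tcp_pos: [0.4911, 0.1101, 0.0438]
eef_rot: [1.698, 2.643, -0.0]
wrist_force: [-1.2, 1.4, 0.4]
gripper_width: 0.0879
grip_force: 0.0
time: 2.77
tcp_pos: [0.491, 0.1108, 0.0436]
eef_rot: [1.696, 2.644, 0.0]
wrist_force: [-2.0, -0.4, 3.0]
gripper_width: 0.0561
grip_force: 30.0
t 2.77 p [0.491  0.1108 0.0436] yaw 24.64 tz [ 0. -0. -1.] F [-1.97 -0.36  2.99] w 0.0561 g 30.0
to go [-0.0001  0.0017 -0.0016] az 0.16
```

```bash
python3 -m crank '[{"dx":0,"dy":0,"dz":0.01,"ax":0,"ay":0,"az":0},{"dx":0,"dy":0,"dz":0.015,"ax":0,"ay":0,"az":0},{"dx":0,"dy":0,"dz":0.015,"ax":0,"ay":0,"az":0},{"dx":0,"dy":0,"dz":0.01,"ax":0,"ay":0,"az":0},{"dx":0,"dy":0,"dz":0,"ax":0,"ay":0,"az":0},{"dx":0,"dy":0,"dz":0,"ax":0,"ay":0,"az":0},{"dx":0,"dy":0,"dz":0,"ax":0,"ay":0,"az":0}]'
python3 -m crank '[{"dx":0,"dy":0,"dz":0,"ax":0,"ay":0,"az":0},{"dx":0,"dy":0,"dz":0,"ax":0,"ay":0,"az":0},{"dx":0,"dy":0,"dz":0,"ax":0,"ay":0,"az":0}]'
python3 s.py .5218 -0.306 .095 6.7
```

```text
time: 3.35
tcp_pos: [0.4904, 0.1108, 0.0924]
eef_rot: [-1.696, -2.643, 0.001]
wrist_force: [0.3, 0.6, -3.9]
gripper_width: 0.0557
grip_force: 30.0
time: 3.6
tcp_pos: [0.4907, 0.1108, 0.0927]
eef_rot: [-1.696, -2.643, 0.001]
wrist_force: [0.2, 0.2, -2.9]
gripper_width: 0.0555
grip_force: 30.0
t 3.6 p [0.4907 0.1108 0.0927] yaw 24.63 tz [-0.001  0.    -1.   ] F [ 0.2   0.2  -2.87] w 0.0555 g 30.0
to go [ 0.0311 -0.4168  0.0023] az -17.93
```

```bash
python3 -m crank '[{"dx":0,"dy":-0.015,"dz":0,"ax":0,"ay":0,"az":-1.5},{"dx":0.003,"dy":-0.03,"dz":0,"ax":0,"ay":0,"az":-1.5},{"dx":0.003,"dy":-0.04,"dz":0,"ax":0,"ay":0,"az":-1.5},{"dx":0.003,"dy":-0.04,"dz":0,"ax":0,"ay":0,"az":-1.5},{"dx":0.003,"dy":-0.04,"dz":0,"ax":0,"ay":0,"az":-1.5},{"dx":0.003,"dy":-0.04,"dz":0,"ax":0,"ay":0,"az":-1.5},{"dx":0.003,"dy":-0.04,"dz":0,"ax":0,"ay":0,"az":-1.5},{"dx":0.003,"dy":-0.04,"dz":0,"ax":0,"ay":0,"az":-1.5},{"dx":0.003,"dy":-0.04,"dz":0,"ax":0,"ay":0,"az":-1.5},{"dx":0.003,"dy":-0.04,"dz":0,"ax":0,"ay":0,"az":-1.5},{"dx":0.002,"dy":-0.03,"dz":0,"ax":0,"ay":0,"az":-1.5},{"dx":0.002,"dy":-0.022,"dz":0,"ax":0,"ay":0,"az":-1.4}]'
python3 -m crank '[{"dx":0,"dy":0,"dz":0,"ax":0,"ay":0,"az":0},{"dx":0,"dy":0,"dz":0,"ax":0,"ay":0,"az":0},{"dx":0,"dy":0,"dz":0,"ax":0,"ay":0,"az":0}]'
python3 s.py .5218 -0.306 .0645 6.7
```

```text
time: 4.6
tcp_pos: [0.5215, -0.3093, 0.0926]
eef_rot: [-2.091, -2.344, 0.001]
wrist_force: [-0.4, -0.0, -2.5]
gripper_width: 0.0556
grip_force: 30.0
time: 4.85
tcp_pos: [0.5217, -0.3053, 0.0928]
eef_rot: [-2.086, -2.348, -0.0]
wrist_force: [-0.3, 0.7, -2.5]
gripper_width: 0.0555
grip_force: 30.0
t 4.85 p [ 0.5217 -0.3053  0.0928] yaw 6.77 tz [-0.001  0.001 -1.   ] F [-0.31  0.67 -2.54] w 0.0555 g 30.0
to go [ 0.0001 -0.0007 -0.0283] az -0.07
```

```bash
python3 -m crank '[{"dx":0,"dy":-0.002,"dz":-0.01,"ax":0,"ay":0,"az":0},{"dx":0,"dy":0,"dz":-0.01,"ax":0,"ay":0,"az":0},{"dx":0,"dy":0,"dz":-0.005,"ax":0,"ay":0,"az":0},{"dx":0,"dy":0,"dz":-0.003,"ax":0,"ay":0,"az":0},{"dx":0,"dy":0,"dz":-0.001,"ax":0,"ay":0,"az":0},{"dx":0,"dy":0,"dz":0,"ax":0,"ay":0,"az":0},{"dx":0,"dy":0,"dz":0,"ax":0,"ay":0,"az":0}]'
python3 s.py .5218 -0.308 .0645 6.7
```

```text
time: 5.43
tcp_pos: [0.5221, -0.3082, 0.0644]
eef_rot: [2.087, 2.348, -0.0]
wrist_force: [0.3, 0.3, -2.7]
gripper_width: 0.0556
grip_force: 30.0
t 5.43 p [ 0.5221 -0.3082  0.0644] yaw 6.74 tz [ 0. -0. -1.] F [ 0.25  0.32 -2.7 ] w 0.0556 g 30.0
to go [-0.0003  0.0002  0.0001] az -0.04
```

```bash
python3 -m crank '[{"dx":0,"dy":0,"dz":-0.001,"ax":0,"ay":0,"az":0},{"dx":0,"dy":0,"dz":-0.0005,"ax":0,"ay":0,"az":0},{"dx":0,"dy":0,"dz":0,"ax":0,"ay":0,"az":0}]'
python3 -m crank '[{"dx":0,"dy":0,"dz":0,"ax":0,"ay":0,"az":0},{"dx":0,"dy":0,"dz":0,"ax":0,"ay":0,"az":0},{"dx":0,"dy":0,"dz":0,"ax":0,"ay":0,"az":0},{"dx":0,"dy":0,"dz":0,"ax":0,"ay":0,"az":0},{"dx":0,"dy":0,"dz":0,"ax":0,"ay":0,"az":0}]' 0.088
python3 -m crank '[{"dx":0,"dy":0,"dz":0.01,"ax":0,"ay":0,"az":0},{"dx":0,"dy":0,"dz":0.025,"ax":0,"ay":0,"az":0},{"dx":0,"dy":0,"dz":0.025,"ax":0,"ay":0,"az":0},{"dx":0,"dy":0,"dz":0.015,"ax":0,"ay":0,"az":0},{"dx":0,"dy":0,"dz":0,"ax":0,"ay":0,"az":0}]'
python3 s.py .4681 .242 .115 0
```

```text
time: 5.68
tcp_pos: [0.5222, -0.3085, 0.0635]
eef_rot: [2.086, 2.347, -0.0]
wrist_force: [-1.8, 1.2, 4.3]
gripper_width: 0.0558
grip_force: 30.0
time: 6.1
tcp_pos: [0.522, -0.3082, 0.0627]
eef_rot: [-2.087, -2.348, -0.0]
wrist_force: [0.3, 0.4, 0.2]
gripper_width: 0.0867
grip_force: 0.0
time: 6.52
tcp_pos: [0.5232, -0.3092, 0.1419]
eef_rot: [2.082, 2.343, 0.0]
wrist_force: [0.3, -0.5, 0.1]
gripper_width: 0.0874
grip_force: 0.0
t 6.52 p [ 0.5232 -0.3092  0.1419] yaw 6.74 tz [ 0.005 -0.005 -1.   ] F [ 0.26 -0.52  0.12] w 0.0874 g 0.0
to go [-0.0551  0.5512 -0.0269] az -6.74
```

```bash
python3 -m crank '[{"dx":-0.004,"dy":0.04,"dz":0,"ax":0,"ay":0,"az":-0.5},{"dx":-0.004,"dy":0.04,"dz":0,"ax":0,"ay":0,"az":-0.5},{"dx":-0.004,"dy":0.04,"dz":0,"ax":0,"ay":0,"az":-0.5},{"dx":-0.004,"dy":0.04,"dz":0,"ax":0,"ay":0,"az":-0.5},{"dx":-0.004,"dy":0.04,"dz":0,"ax":0,"ay":0,"az":-0.5},{"dx":-0.004,"dy":0.04,"dz":0,"ax":0,"ay":0,"az":-0.5},{"dx":-0.004,"dy":0.04,"dz":0,"ax":0,"ay":0,"az":-0.5},{"dx":-0.004,"dy":0.04,"dz":0,"ax":0,"ay":0,"az":-0.5},{"dx":-0.004,"dy":0.04,"dz":0,"ax":0,"ay":0,"az":-0.5},{"dx":-0.004,"dy":0.04,"dz":-0.005,"ax":0,"ay":0,"az":-0.5},{"dx":-0.004,"dy":0.04,"dz":-0.005,"ax":0,"ay":0,"az":-0.5},{"dx":-0.004,"dy":0.04,"dz":-0.005,"ax":0,"ay":0,"az":-0.5}]'
python3 -m crank '[{"dx":-0.003,"dy":0.035,"dz":-0.005,"ax":0,"ay":0,"az":-0.5},{"dx":-0.002,"dy":0.025,"dz":-0.005,"ax":0,"ay":0,"az":-0.2},{"dx":-0.001,"dy":0.01,"dz":0,"ax":0,"ay":0,"az":0},{"dx":0,"dy":0,"dz":0,"ax":0,"ay":0,"az":0},{"dx":0,"dy":0,"dz":0,"ax":0,"ay":0,"az":0}]'
python3 s.py .4681 .243 .043 0
```

```text
time: 7.52
tcp_pos: [0.473, 0.1737, 0.1221]
eef_rot: [-2.208, -2.235, 0.001]
wrist_force: [0.9, 0.2, 0.4]
gripper_width: 0.0878
grip_force: 0.0
time: 7.93
tcp_pos: [0.468, 0.2412, 0.1126]
eef_rot: [2.22, 2.223, -0.001]
wrist_force: [-0.2, 0.2, -0.0]
gripper_width: 0.0879
grip_force: 0.0
t 7.93 p [0.468  0.2412 0.1126] yaw 0.06 tz [-0. -0. -1.] F [-0.25  0.23 -0.03] w 0.0879 g 0.0
to go [ 0.0001  0.0018 -0.0696] az -0.06
```

```bash
python3 -m crank '[{"dx":0,"dy":0.002,"dz":-0.02,"ax":0,"ay":0,"az":0},{"dx":0,"dy":0,"dz":-0.02,"ax":0,"ay":0,"az":0},{"dx":0,"dy":0,"dz":-0.02,"ax":0,"ay":0,"az":0},{"dx":0,"dy":0,"dz":-0.009,"ax":0,"ay":0,"az":0},{"dx":0,"dy":0,"dz":0,"ax":0,"ay":0,"az":0},{"dx":0,"dy":0,"dz":0,"ax":0,"ay":0,"az":0}]'
python3 -m crank '[{"dx":0,"dy":0,"dz":0,"ax":0,"ay":0,"az":0},{"dx":0,"dy":0,"dz":0,"ax":0,"ay":0,"az":0},{"dx":0,"dy":0,"dz":0,"ax":0,"ay":0,"az":0},{"dx":0,"dy":0,"dz":0,"ax":0,"ay":0,"az":0},{"dx":0,"dy":0,"dz":0,"ax":0,"ay":0,"az":0},{"dx":0,"dy":0,"dz":0,"ax":0,"ay":0,"az":0}]' 0.04
python3 s.py
python3 -m crank '[{"dx":0,"dy":0,"dz":0.01,"ax":0,"ay":0,"az":0},{"dx":0,"dy":0,"dz":0.015,"ax":0,"ay":0,"az":0},{"dx":0,"dy":0,"dz":0.015,"ax":0,"ay":0,"az":0},{"dx":0,"dy":0,"dz":0.01,"ax":0,"ay":0,"az":0},{"dx":0,"dy":0,"dz":0,"ax":0,"ay":0,"az":0},{"dx":0,"dy":0,"dz":0,"ax":0,"ay":0,"az":0},{"dx":0,"dy":0,"dz":0,"ax":0,"ay":0,"az":0},{"dx":0,"dy":0,"dz":0,"ax":0,"ay":0,"az":0},{"dx":0,"dy":0,"dz":0,"ax":0,"ay":0,"az":0}]'
python3 s.py .5087 -0.1953 .093 6.7
```

```text
time: 8.43
tcp_pos: [0.4685, 0.243, 0.0442]
eef_rot: [2.222, 2.221, 0.0]
wrist_force: [1.1, 0.2, 0.2]
gripper_width: 0.0882
grip_force: 0.0
time: 8.93
tcp_pos: [0.4678, 0.2439, 0.0441]
eef_rot: [-2.221, -2.222, -0.0]
wrist_force: [-2.1, 0.0, 3.4]
gripper_width: 0.0554
grip_force: 30.0
t 8.93 p [0.4678 0.2439 0.0441] yaw 0.04 tz [ 0.  0. -1.] F [-2.11  0.04  3.42] w 0.0554 g 30.0
time: 9.68
tcp_pos: [0.4675, 0.2437, 0.0929]
eef_rot: [-2.22, -2.221, 0.002]
wrist_force: [0.2, 0.2, -6.1]
gripper_width: 0.0555
grip_force: 30.0
t 9.68 p [0.4675 0.2437 0.0929] yaw 0.03 tz [-0.002 -0.    -1.   ] F [ 0.16  0.19 -6.12] w 0.0555 g 30.0
to go [ 4.12e-02 -4.39e-01  1.00e-04] az 6.67
```

```bash
python3 -m crank '[{"dx":0.002,"dy":-0.02,"dz":0,"ax":0,"ay":0,"az":0.6},{"dx":0.004,"dy":-0.035,"dz":0,"ax":0,"ay":0,"az":0.6},{"dx":0.004,"dy":-0.04,"dz":0,"ax":0,"ay":0,"az":0.6},{"dx":0.004,"dy":-0.04,"dz":0,"ax":0,"ay":0,"az":0.6},{"dx":0.004,"dy":-0.04,"dz":0,"ax":0,"ay":0,"az":0.6},{"dx":0.004,"dy":-0.04,"dz":0,"ax":0,"ay":0,"az":0.6},{"dx":0.004,"dy":-0.04,"dz":0,"ax":0,"ay":0,"az":0.6},{"dx":0.004,"dy":-0.04,"dz":0,"ax":0,"ay":0,"az":0.6},{"dx":0.004,"dy":-0.04,"dz":0,"ax":0,"ay":0,"az":0.6},{"dx":0.003,"dy":-0.04,"dz":0,"ax":0,"ay":0,"az":0.6},{"dx":0.002,"dy":-0.035,"dz":0,"ax":0,"ay":0,"az":0.4},{"dx":0.002,"dy":-0.025,"dz":0,"ax":0,"ay":0,"az":0.3}]'
python3 -m crank '[{"dx":0,"dy":-0.004,"dz":0,"ax":0,"ay":0,"az":0},{"dx":0,"dy":0,"dz":0,"ax":0,"ay":0,"az":0},{"dx":0,"dy":0,"dz":0,"ax":0,"ay":0,"az":0},{"dx":0,"dy":0,"dz":0,"ax":0,"ay":0,"az":0}]'
python3 s.py .5087 -0.1953 .0645 6.7
```

```text
time: 10.68
tcp_pos: [0.5088, -0.1946, 0.0933]
eef_rot: [2.089, 2.346, -0.001]
wrist_force: [0.7, 1.3, -5.2]
gripper_width: 0.0553
grip_force: 30.0
time: 11.02
tcp_pos: [0.5087, -0.1939, 0.0935]
eef_rot: [-2.085, -2.348, -0.0]
wrist_force: [-0.9, -0.1, -6.0]
gripper_width: 0.0554
grip_force: 30.0
t 11.02 p [ 0.5087 -0.1939  0.0935] yaw 6.78 tz [-0.001  0.001 -1.   ] F [-0.86 -0.14 -6.03] w 0.0554 g 30.0
to go [-0.     -0.0014 -0.029 ] az -0.08
```

```bash
python3 -m crank '[{"dx":0,"dy":-0.001,"dz":-0.01,"ax":0,"ay":0,"az":0},{"dx":0,"dy":0,"dz":-0.01,"ax":0,"ay":0,"az":0},{"dx":0,"dy":0,"dz":-0.005,"ax":0,"ay":0,"az":0},{"dx":0,"dy":0,"dz":-0.003,"ax":0,"ay":0,"az":0},{"dx":0,"dy":0,"dz":-0.001,"ax":0,"ay":0,"az":0},{"dx":0,"dy":0,"dz":-0.001,"ax":0,"ay":0,"az":0},{"dx":0,"dy":0,"dz":0,"ax":0,"ay":0,"az":0},{"dx":0,"dy":0,"dz":0,"ax":0,"ay":0,"az":0}]'
python3 s.py
```

```text
time: 11.68
tcp_pos: [0.5088, -0.1964, 0.0643]
eef_rot: [2.087, 2.348, -0.001]
wrist_force: [-5.0, -0.8, 2.4]
gripper_width: 0.0555
grip_force: 30.0
t 11.68 p [ 0.5088 -0.1964  0.0643] yaw 6.74 tz [-0.    -0.001 -1.   ] F [-5.   -0.84  2.4 ] w 0.0555 g 30.0
```

Touching down (Fz went from -6 to +2.4), so release, rise and head for the third tin at (0.4427, 0.3757).

```bash
python3 -m crank '[{"dx":0,"dy":0,"dz":0,"ax":0,"ay":0,"az":0},{"dx":0,"dy":0,"dz":0,"ax":0,"ay":0,"az":0},{"dx":0,"dy":0,"dz":0,"ax":0,"ay":0,"az":0},{"dx":0,"dy":0,"dz":0,"ax":0,"ay":0,"az":0},{"dx":0,"dy":0,"dz":0,"ax":0,"ay":0,"az":0},{"dx":0,"dy":0,"dz":0.01,"ax":0,"ay":0,"az":0},{"dx":0,"dy":0,"dz":0.025,"ax":0,"ay":0,"az":0},{"dx":0,"dy":0,"dz":0.025,"ax":0,"ay":0,"az":0},{"dx":0,"dy":0,"dz":0.015,"ax":0,"ay":0,"az":0},{"dx":0,"dy":0,"dz":0,"ax":0,"ay":0,"az":0}]' 0.088
python3 s.py .4427 .375 .115 -7.7
```

```text
time: 12.52
tcp_pos: [0.5104, -0.197, 0.1426]
eef_rot: [2.083, 2.343, 0.002]
wrist_force: [1.7, 0.2, 0.4]
gripper_width: 0.0883
grip_force: 0.0
t 12.52 p [ 0.5104 -0.197   0.1426] yaw 6.74 tz [ 0.006 -0.004 -1.   ] F [1.65 0.17 0.37] w 0.0883 g 0.0
to go [-0.0677  0.572  -0.0276] az -14.44
```

```bash
python3 -m crank '[{"dx":-0.004,"dy":0.04,"dz":0,"ax":0,"ay":0,"az":-1},{"dx":-0.004,"dy":0.04,"dz":0,"ax":0,"ay":0,"az":-1},{"dx":-0.004,"dy":0.04,"dz":0,"ax":0,"ay":0,"az":-1},{"dx":-0.005,"dy":0.04,"dz":0,"ax":0,"ay":0,"az":-1},{"dx":-0.005,"dy":0.04,"dz":0,"ax":0,"ay":0,"az":-1},{"dx":-0.005,"dy":0.04,"dz":0,"ax":0,"ay":0,"az":-1},{"dx":-0.005,"dy":0.04,"dz":0,"ax":0,"ay":0,"az":-1},{"dx":-0.005,"dy":0.04,"dz":0,"ax":0,"ay":0,"az":-1},{"dx":-0.005,"dy":0.04,"dz":0,"ax":0,"ay":0,"az":-1},{"dx":-0.005,"dy":0.04,"dz":-0.005,"ax":0,"ay":0,"az":-1},{"dx":-0.005,"dy":0.04,"dz":-0.005,"ax":0,"ay":0,"az":-1},{"dx":-0.005,"dy":0.04,"dz":-0.005,"ax":0,"ay":0,"az":-1}]'
python3 -m crank '[{"dx":-0.004,"dy":0.04,"dz":-0.005,"ax":0,"ay":0,"az":-1},{"dx":-0.004,"dy":0.03,"dz":-0.005,"ax":0,"ay":0,"az":-1},{"dx":-0.002,"dy":0.02,"dz":0,"ax":0,"ay":0,"az":-0.4},{"dx":0,"dy":0,"dz":0,"ax":0,"ay":0,"az":0},{"dx":0,"dy":0,"dz":0,"ax":0,"ay":0,"az":0},{"dx":0,"dy":0,"dz":0,"ax":0,"ay":0,"az":0}]'
python3 s.py .4427 .3755 .043 -7.7
```

```text
time: 13.52
tcp_pos: [0.451, 0.2857, 0.1231]
eef_rot: [-2.322, -2.116, 0.001]
wrist_force: [0.2, 0.1, 0.4]
gripper_width: 0.0877
grip_force: 0.0
time: 14.02
tcp_pos: [0.4419, 0.373, 0.1134]
eef_rot: [2.365, 2.068, -0.001]
wrist_force: [-0.3, 0.3, 0.9]
gripper_width: 0.0876
grip_force: 0.0
t 14.02 p [0.4419 0.373  0.1134] yaw -7.68 tz [-0.001 -0.001 -1.   ] F [-0.3   0.34  0.89] w 0.0876 g 0.0
to go [ 0.0008  0.0025 -0.0704] az -0.02
```

```bash
python3 -m crank '[{"dx":0.001,"dy":0.0025,"dz":-0.02,"ax":0,"ay":0,"az":0},{"dx":0,"dy":0,"dz":-0.02,"ax":0,"ay":0,"az":0},{"dx":0,"dy":0,"dz":-0.02,"ax":0,"ay":0,"az":0},{"dx":0,"dy":0,"dz":-0.009,"ax":0,"ay":0,"az":0},{"dx":0,"dy":0,"dz":0,"ax":0,"ay":0,"az":0},{"dx":0,"dy":0,"dz":0,"ax":0,"ay":0,"az":0}]'
python3 -m crank '[{"dx":0,"dy":0,"dz":0,"ax":0,"ay":0,"az":0},{"dx":0,"dy":0,"dz":0,"ax":0,"ay":0,"az":0},{"dx":0,"dy":0,"dz":0,"ax":0,"ay":0,"az":0},{"dx":0,"dy":0,"dz":0,"ax":0,"ay":0,"az":0},{"dx":0,"dy":0,"dz":0,"ax":0,"ay":0,"az":0},{"dx":0,"dy":0,"dz":0,"ax":0,"ay":0,"az":0}]' 0.04
python3 s.py
python3 -m crank '[{"dx":0,"dy":0,"dz":0.01,"ax":0,"ay":0,"az":0},{"dx":0,"dy":0,"dz":0.015,"ax":0,"ay":0,"az":0},{"dx":0,"dy":0,"dz":0.015,"ax":0,"ay":0,"az":0},{"dx":0,"dy":0,"dz":0.01,"ax":0,"ay":0,"az":0},{"dx":0,"dy":0,"dz":0,"ax":0,"ay":0,"az":0},{"dx":0,"dy":0,"dz":0,"ax":0,"ay":0,"az":0},{"dx":0,"dy":0,"dz":0,"ax":0,"ay":0,"az":0},{"dx":0,"dy":0,"dz":0,"ax":0,"ay":0,"az":0},{"dx":0,"dy":0,"dz":0,"ax":0,"ay":0,"az":0}]'
python3 s.py .4956 -0.0836 .093 6.7
```

```text
time: 14.52
tcp_pos: [0.4435, 0.3757, 0.0453]
eef_rot: [2.366, 2.067, 0.0]
wrist_force: [-0.9, 0.6, 0.1]
gripper_width: 0.0883
grip_force: 0.0
time: 15.02
tcp_pos: [0.4429, 0.3765, 0.0451]
eef_rot: [-2.365, -2.068, -0.001]
wrist_force: [-1.4, 0.1, 3.2]
gripper_width: 0.0555
grip_force: 29.8
t 15.02 p [0.4429 0.3765 0.0451] yaw -7.66 tz [ 0.  0. -1.] F [-1.36  0.08  3.15] w 0.0555 g 29.8
time: 15.77
tcp_pos: [0.4427, 0.3761, 0.094]
eef_rot: [-2.365, -2.068, 0.002]
wrist_force: [0.2, -0.4, -1.9]
gripper_width: 0.0556
grip_force: 29.9
t 15.77 p [0.4427 0.3761 0.094 ] yaw -7.67 tz [-0.001 -0.001 -1.   ] F [ 0.23 -0.42 -1.87] w 0.0556 g 29.9
to go [ 0.0529 -0.4597 -0.001 ] az 14.37
```

The weights are about 2.7, 6.1 and 1.9 N, so the second tin, now at the centre, is the heaviest.

```bash
python3 -m crank '[{"dx":0.002,"dy":-0.02,"dz":0,"ax":0,"ay":0,"az":1.2},{"dx":0.004,"dy":-0.037,"dz":0,"ax":0,"ay":0,"az":1.2},{"dx":0.005,"dy":-0.04,"dz":0,"ax":0,"ay":0,"az":1.2},{"dx":0.005,"dy":-0.04,"dz":0,"ax":0,"ay":0,"az":1.2},{"dx":0.005,"dy":-0.04,"dz":0,"ax":0,"ay":0,"az":1.2},{"dx":0.005,"dy":-0.04,"dz":0,"ax":0,"ay":0,"az":1.2},{"dx":0.005,"dy":-0.04,"dz":0,"ax":0,"ay":0,"az":1.2},{"dx":0.005,"dy":-0.04,"dz":0,"ax":0,"ay":0,"az":1.2},{"dx":0.005,"dy":-0.04,"dz":0,"ax":0,"ay":0,"az":1.2},{"dx":0.005,"dy":-0.04,"dz":0,"ax":0,"ay":0,"az":1.2},{"dx":0.003,"dy":-0.035,"dz":0,"ax":0,"ay":0,"az":1.2},{"dx":0.002,"dy":-0.025,"dz":0,"ax":0,"ay":0,"az":1.2}]'
python3 -m crank '[{"dx":0.001,"dy":-0.015,"dz":0,"ax":0,"ay":0,"az":0},{"dx":0.001,"dy":-0.006,"dz":0,"ax":0,"ay":0,"az":0},{"dx":0,"dy":0,"dz":0,"ax":0,"ay":0,"az":0},{"dx":0,"dy":0,"dz":0,"ax":0,"ay":0,"az":0},{"dx":0,"dy":0,"dz":0,"ax":0,"ay":0,"az":0}]'
python3 s.py .4956 -0.0836 .065 6.7
```

```text
time: 16.77
tcp_pos: [0.494, -0.0637, 0.0945]
eef_rot: [2.088, 2.347, -0.001]
wrist_force: [-0.5, 0.1, -2.0]
gripper_width: 0.0555
grip_force: 29.9
time: 17.18
tcp_pos: [0.4958, -0.0805, 0.0946]
eef_rot: [-2.085, -2.349, -0.0]
wrist_force: [0.6, -0.0, -2.1]
gripper_width: 0.0556
grip_force: 29.9
t 17.18 p [ 0.4958 -0.0805  0.0946] yaw 6.8 tz [-0.  0. -1.] F [ 0.57 -0.01 -2.12] w 0.0556 g 29.9
to go [-0.0002 -0.0031 -0.0296] az -0.1
```

```bash
python3 -m crank '[{"dx":0,"dy":-0.003,"dz":-0.01,"ax":0,"ay":0,"az":0},{"dx":0,"dy":0,"dz":-0.01,"ax":0,"ay":0,"az":0},{"dx":0,"dy":0,"dz":-0.005,"ax":0,"ay":0,"az":0},{"dx":0,"dy":0,"dz":-0.003,"ax":0,"ay":0,"az":0},{"dx":0,"dy":0,"dz":-0.001,"ax":0,"ay":0,"az":0},{"dx":0,"dy":0,"dz":-0.001,"ax":0,"ay":0,"az":0},{"dx":0,"dy":0,"dz":0,"ax":0,"ay":0,"az":0},{"dx":0,"dy":0,"dz":0,"ax":0,"ay":0,"az":0}]'
python3 s.py
```

```text
time: 17.85
tcp_pos: [0.4962, -0.0847, 0.0651]
eef_rot: [2.087, 2.348, 0.0]
wrist_force: [-0.4, 0.2, -1.7]
gripper_width: 0.0558
grip_force: 29.9
t 17.85 p [ 0.4962 -0.0847  0.0651] yaw 6.74 tz [ 0.001 -0.    -1.   ] F [-0.37  0.15 -1.69] w 0.0558 g 29.9
```

Not touching yet, so lower 1.5 mm, release, rise and pull back toward the robot to clear the view.

```bash
python3 -m crank '[{"dx":0,"dy":0,"dz":-0.001,"ax":0,"ay":0,"az":0},{"dx":0,"dy":0,"dz":-0.0005,"ax":0,"ay":0,"az":0},{"dx":0,"dy":0,"dz":0,"ax":0,"ay":0,"az":0}]'
python3 -m crank '[{"dx":0,"dy":0,"dz":0,"ax":0,"ay":0,"az":0},{"dx":0,"dy":0,"dz":0,"ax":0,"ay":0,"az":0},{"dx":0,"dy":0,"dz":0,"ax":0,"ay":0,"az":0},{"dx":0,"dy":0,"dz":0,"ax":0,"ay":0,"az":0},{"dx":0,"dy":0,"dz":0,"ax":0,"ay":0,"az":0},{"dx":0,"dy":0,"dz":0.01,"ax":0,"ay":0,"az":0},{"dx":0,"dy":0,"dz":0.025,"ax":0,"ay":0,"az":0},{"dx":0,"dy":0,"dz":0.025,"ax":0,"ay":0,"az":0},{"dx":0,"dy":0,"dz":0.02,"ax":0,"ay":0,"az":0},{"dx":0,"dy":0,"dz":0.01,"ax":0,"ay":0,"az":0}]' 0.088
python3 -m crank '[{"dx":-0.005,"dy":0.03,"dz":0,"ax":0,"ay":0,"az":0},{"dx":-0.005,"dy":0.04,"dz":0,"ax":0,"ay":0,"az":0},{"dx":-0.005,"dy":0.04,"dz":0,"ax":0,"ay":0,"az":0},{"dx":-0.005,"dy":0.04,"dz":0,"ax":0,"ay":0,"az":0},{"dx":-0.005,"dy":0.04,"dz":0,"ax":0,"ay":0,"az":0},{"dx":-0.005,"dy":0.04,"dz":0,"ax":0,"ay":0,"az":0},{"dx":-0.005,"dy":0.03,"dz":0,"ax":0,"ay":0,"az":0},{"dx":0,"dy":0,"dz":0,"ax":0,"ay":0,"az":0},{"dx":0,"dy":0,"dz":0,"ax":0,"ay":0,"az":0}]'
python3 s.py
cat > chk.py <<'E'
import sys
from h import *
p,d=read_camera("top"); P=cloud("top",d); H=P[...,2]
q=np.zeros((480,640),np.uint8); q[200:305,376:510]=((H>.095)&(H<.125))[200:305,376:510]
C=np.array([.5087,-.1948]); a=np.radians(6.7); X=np.array([-np.sin(a),np.cos(a)]); Y=-np.array([np.cos(a),np.sin(a)])
for c in cv2.findContours(q,cv2.RETR_EXTERNAL,cv2.CHAIN_APPROX_NONE)[0]:
    if cv2.contourArea(c)<50: continue
    mm=np.zeros_like(q); cv2.drawContours(mm,[c],-1,1,-1); mm&=q
    r=cv2.minAreaRect(P[mm>0][:,:2].astype(np.float32)); c0=P[mm>0][:,:2].mean(0)
    print("board x,y mm",(np.array([(c0-C)@X,(c0-C)@Y])*1000).round(1),"world",c0.round(4),"size",np.round(r[1],3),"ang",round(r[2],1),"z",H[mm>0].mean().round(3))
cv2.imwrite(sys.argv[1],cv2.resize(p[195:310,220:520],None,fx=2.6,fy=2.6,interpolation=cv2.INTER_CUBIC)[:,:,::-1])
E
python3 chk.py pics/row.png
```

```text
time: 18.1
tcp_pos: [0.4962, -0.0849, 0.0649]
eef_rot: [2.086, 2.347, 0.0]
wrist_force: [-5.2, 2.3, 13.1]
gripper_width: 0.0554
grip_force: 29.9
time: 18.93
tcp_pos: [0.4968, -0.085, 0.1557]
eef_rot: [2.085, 2.346, 0.002]
wrist_force: [0.1, 0.2, -0.3]
gripper_width: 0.088
grip_force: 0.0
time: 19.68
tcp_pos: [0.4606, 0.1764, 0.1531]
eef_rot: [2.084, 2.351, -0.0]
wrist_force: [-0.1, 0.1, -1.2]
gripper_width: 0.0881
grip_force: 0.0
t 19.68 p [0.4606 0.1764 0.1531] yaw 6.9 tz [-0. -0. -1.] F [-0.14  0.07 -1.17] w 0.0881 g 0.0
board x,y mm [ 1.113e+02 -1.000e-01] world [ 0.4958 -0.0842] size [0.056 0.057] ang 8.4 z 0.11
board x,y mm [-1.5 -0.6] world [ 0.5095 -0.1963] size [0.056 0.059] ang 6.9 z 0.11
board x,y mm [-110.2   -1.1] world [ 0.5226 -0.3041] size [0.056 0.057] ang 7.3 z 0.11
```

View pics/row.png

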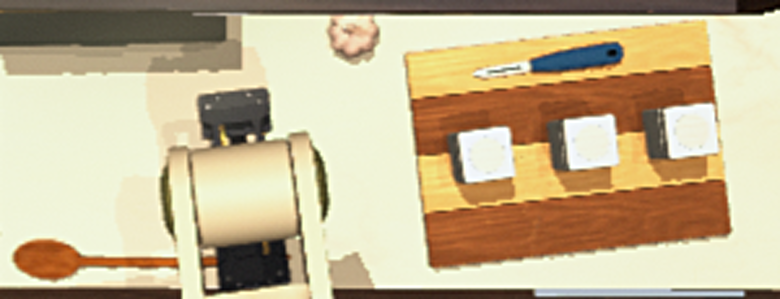

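The row is even: tins at crop (482,155), (585,142) and (690,130) measure x = 111, -1.5 and -110 mm with |y| ≤ 1.1 mm, all square, and the spoon, garlic and peeler haven't moved. Now I'll fetch the heavy tin from the centre.

```bash
python3 -m crank '[{"dx":0.005,"dy":-0.03,"dz":0,"ax":0,"ay":0,"az":0},{"dx":0.005,"dy":-0.04,"dz":0,"ax":0,"ay":0,"az":0},{"dx":0.005,"dy":-0.04,"dz":0,"ax":0,"ay":0,"az":0},{"dx":0.005,"dy":-0.04,"dz":0,"ax":0,"ay":0,"az":0},{"dx":0.005,"dy":-0.04,"dz":0,"ax":0,"ay":0,"az":0},{"dx":0.005,"dy":-0.04,"dz":0,"ax":0,"ay":0,"az":0},{"dx":0.005,"dy":-0.04,"dz":0,"ax":0,"ay":0,"az":0},{"dx":0.005,"dy":-0.04,"dz":0,"ax":0,"ay":0,"az":0},{"dx":0.005,"dy":-0.035,"dz":0,"ax":0,"ay":0,"az":0},{"dx":0.004,"dy":-0.028,"dz":0,"ax":0,"ay":0,"az":0},{"dx":0,"dy":0,"dz":0,"ax":0,"ay":0,"az":0},{"dx":0,"dy":0,"dz":0,"ax":0,"ay":0,"az":0}]'
python3 s.py .5092 -.1965 .064 6.8
```

```text
time: 20.73
tcp_pos: [0.5092, -0.2, 0.1528]
eef_rot: [-2.092, -2.343, 0.0]
wrist_force: [-0.2, -0.4, -0.2]
gripper_width: 0.0879
grip_force: 0.0
t 20.73 p [ 0.5092 -0.2     0.1528] yaw 6.48 tz [-0.001  0.    -1.   ] F [-0.22 -0.4  -0.19] w 0.0879 g 0.0
to go [ 0.      0.0035 -0.0888] az 0.32
```

```bash
python3 -m crank '[{"dx":0,"dy":0.002,"dz":-0.01,"ax":0,"ay":0,"az":0},{"dx":0,"dy":0,"dz":-0.02,"ax":0,"ay":0,"az":0},{"dx":0,"dy":0,"dz":-0.025,"ax":0,"ay":0,"az":0},{"dx":0,"dy":0,"dz":-0.02,"ax":0,"ay":0,"az":0},{"dx":0,"dy":0,"dz":-0.01,"ax":0,"ay":0,"az":0},{"dx":0,"dy":0,"dz":-0.003,"ax":0,"ay":0,"az":0},{"dx":0,"dy":0,"dz":0,"ax":0,"ay":0,"az":0},{"dx":0,"dy":0,"dz":0,"ax":0,"ay":0,"az":0}]'
python3 s.py
python3 -m crank '[{"dx":0,"dy":0,"dz":0,"ax":0,"ay":0,"az":0},{"dx":0,"dy":0,"dz":0,"ax":0,"ay":0,"az":0},{"dx":0,"dy":0,"dz":0,"ax":0,"ay":0,"az":0},{"dx":0,"dy":0,"dz":0,"ax":0,"ay":0,"az":0},{"dx":0,"dy":0,"dz":0,"ax":0,"ay":0,"az":0},{"dx":0,"dy":0,"dz":0,"ax":0,"ay":0,"az":0}]' 0.04
python3 s.py
```

```text
time: 21.4
tcp_pos: [0.5104, -0.1958, 0.0663]
eef_rot: [2.086, 2.347, 0.0]
wrist_force: [0.9, -0.8, 1.8]
gripper_width: 0.088
grip_force: 0.0
t 21.4 p [ 0.5104 -0.1958  0.0663] yaw 6.74 tz [ 0.001 -0.001 -1.   ] F [ 0.88 -0.84  1.81] w 0.088 g 0.0
time: 21.9
tcp_pos: [0.5096, -0.1957, 0.0655]
eef_rot: [-2.087, -2.348, 0.001]
wrist_force: [-3.3, -0.7, 2.7]
gripper_width: 0.0557
grip_force: 30.0
t 21.9 p [ 0.5096 -0.1957  0.0655] yaw 6.73 tz [-0.001 -0.    -1.   ] F [-3.32 -0.7   2.67] w 0.0557 g 30.0
```

```bash
python3 -m crank '[{"dx":0,"dy":0,"dz":0.005,"ax":0,"ay":0,"az":0},{"dx":0,"dy":0,"dz":0.015,"ax":0,"ay":0,"az":0},{"dx":0,"dy":0,"dz":0.02,"ax":0,"ay":0,"az":0},{"dx":0,"dy":0,"dz":0.02,"ax":0,"ay":0,"az":0},{"dx":0,"dy":0,"dz":0.02,"ax":0,"ay":0,"az":0},{"dx":0,"dy":0,"dz":0.02,"ax":0,"ay":0,"az":0},{"dx":0,"dy":0,"dz":0.015,"ax":0,"ay":0,"az":0},{"dx":0,"dy":0,"dz":0.005,"ax":0,"ay":0,"az":0},{"dx":0,"dy":0,"dz":0,"ax":0,"ay":0,"az":0},{"dx":0,"dy":0,"dz":0,"ax":0,"ay":0,"az":0},{"dx":0,"dy":0,"dz":0,"ax":0,"ay":0,"az":0},{"dx":0,"dy":0,"dz":0,"ax":0,"ay":0,"az":0}]'
python3 -m crank '[{"dx":0,"dy":0,"dz":0,"ax":0,"ay":0,"az":0},{"dx":0,"dy":0,"dz":0,"ax":0,"ay":0,"az":0},{"dx":0,"dy":0,"dz":0,"ax":0,"ay":0,"az":0},{"dx":0,"dy":0,"dz":0,"ax":0,"ay":0,"az":0},{"dx":0,"dy":0,"dz":0,"ax":0,"ay":0,"az":0},{"dx":0,"dy":0,"dz":0,"ax":0,"ay":0,"az":0}]'
python3 s.py; python3 - <<'E'
from h import *
p,d=read_camera("scene"); cv2.imwrite("pics/end.png",cv2.resize(p[100:340,260:580],None,fx=2,fy=2)[:,:,::-1])
E
```

```text
time: 22.9
tcp_pos: [0.5095, -0.1954, 0.184]
eef_rot: [-2.086, -2.346, 0.001]
wrist_force: [0.1, -1.1, -7.0]
gripper_width: 0.0554
grip_force: 30.0
time: 23.4
tcp_pos: [0.51, -0.1957, 0.1852]
eef_rot: [2.087, 2.348, -0.0]
wrist_force: [-0.8, -0.8, -6.1]
gripper_width: 0.0556
grip_force: 30.0
t 23.4 p [ 0.51   -0.1957  0.1852] yaw 6.73 tz [-0. -0. -1.] F [-0.83 -0.79 -6.12] w 0.0556 g 30.0
```

View pics/end.png

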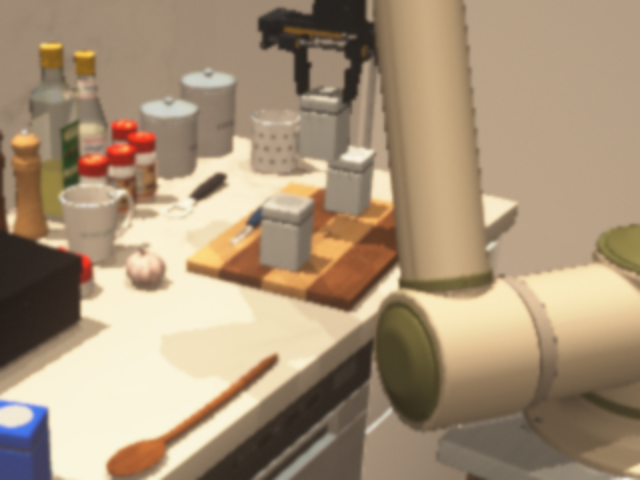

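The heavy tin (6.1 N) hangs upright in the gripper at crop (325,125), its underside about 0.14 m up. The other two stand on the board at (287,232) and (350,182), and nothing else has been disturbed.

```bash
python3 -c "from plant import hand_in; print(hand_in())"
```

```text
the job is handed in; nothing more can be done
None
```

I lined up all three tins evenly on the board, then lifted the heaviest (about 6.1 N) from the centre and handed in with it held upright about 12 cm above the board, at 23.4 s; the other two are still standing in their places, but the hand-in call returned no verdict.

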